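# Put the shoe-care kit away on the closet shelf

### The arm

A 6-joint arm with a two-finger parallel gripper is mounted at the origin on the work surface. World frame = base frame: x ahead of the robot, y to its left, z up, the work surface at z = 0. Lengths are in m, angles in rad, forces in N, time in s.
With the tool pointing down it reaches from about 0.375 to 0.9 m from the base axis. Payload 3.1 kg.
Tool frame: the origin (TCP) lies between the finger pads; the fingertips stand 8 mm ahead of it and the grasp point (between the pads) lies 11 mm behind it; z points along the fingers, y is the line along which they close (so a half turn about z gives the same grasp; the last joint's range is limited). The gripper opens to 87 mm and grips with 3 to 60 N. Pads are 19 mm wide; open, the fingers measure 117 mm over their backs; the gripper's body (75 mm by 190 mm) begins 51 mm behind the grasp point.
Start: joints at [-1.411, 0.527, 1.433, -0, 1.181, -0.178], TCP at [0.207, -0.59, 0.231] pointing down, gripper open.
Joint ranges: [-3.08, 3.08], [-0.75, 2.2], [0.22, 2.44], [-1.43, 4.57], [0, 2.65], [-2.85, 2.85]. Speed limits (rad/s): [2.79, 2.79, 3.14, 3.14, 3.14, 3.14].

### API

Orientations are given as a unit quaternion [x, y, z, w].
In Python, from rig import robot, vision, job gives the robot as it stands.
- The arm moves only by the shell command python3 -m handwheel 'ROWS' [OPENING] [FORCE]. ROWS is JSON, a list of rows, each a list of 4 numbers: the shift along the tool's x, y, z as a fraction of full scale, then the turn about the tool's z as a fraction of full scale. A call has 1 to 20 rows; each row is the pose to reach, as a shift and turn from the pose commanded when the call began, along the tool's axes at that moment, turning the shorter way round; what a row does not reach only later rows make up. Full scale, the value 1, is 300 mm for a shift and 2 pi rad for a turn. A row lasts 1/12 s, in which the tool goes at most 41.7 mm and 7.16 degrees, less where a joint would pass 70% of its speed; a pose out of reach is approached as far as the arm can. A call with a number of a shift or a turn outside -1 to 1 is refused whole. A call with a gripper value outside its range is refused whole. OPENING is the opening in per cent of the stroke, from 0 (shut) to 100 (fully open), set as the call begins (- or left out, the last holds). The fingers move at their own pace and stop on an object; FORCE is the grip in N (left out, the last holds). Time passes only in rows, so rows that repeat a pose let the fingers close. It gives the time, the measured TCP pose, the force, the opening and the grip force at its end, in the units of the state.
- robot.get_obs(): the state, without advancing time (a new reading comes with each control period).
- vision.camera(name): name is "scene" or "top" or "wrist"; returns a dict with "frame" (480x640x3 uint8, red, green, blue), "K" (3x3 intrinsics, pixels), "cam_to_world" (4x4, takes a point from camera to world coordinates); the wrist camera has in their place "hand_eye" (4x4, takes a point from camera to tool coordinates, whose origin is the TCP and whose axes are the flange's). Camera axes: x right, y down, z forward; pixel columns grow to the right and rows downward; lengths in m; the calibration is good to about 2 mm. A picture is of the moment at which its call begins: read the wrist's pose just before it. There is no depth.
- job.hand_in(): hands the job in; it is judged then, once.
Trained networks look in the newest picture that a camera, given by its name, has taken for a name from the list of things; names that differ only in an ending like _2 or _b are one class to them, and where a whole thing is asked for, a point or a joint stands for the part that bears it (a point fixed in the world has none). Each returns a list of dicts, best first, with "conf" (0 to 1); they miss things now and then, are a little off and sometimes report something else, mostly with a low value. They report only what shows in the picture. A call takes as long as a camera call. They do not tell look-alikes from the thing itself.
- vision.look_for(camera, label): "point" ([row, column] in pixels, amid what is visible of it).
- vision.outline_of(camera, label): "mask" (480x640 bool, what is visible of it) and "point" ([row, column] in pixels, amid what is visible of it).
The state is a dict: "time": time; "q": joint angles; "joint_velocities": joint speeds; "joint_torque": joint torques, N m; "position": TCP position; "tool_rot": TCP orientation; "ft_force": force on the tool from outside, world axes, zero at the start; "moment": the same for the moment, N m; "grip_width": finger opening in m; "grip_force": force on a finger pad.
Only numpy, scipy, OpenCV 4.12 (cv2) and the standard library are available. Lean on these libraries where they do the work, as an engineer would, in place of code of your own. Each camera call takes 0.05 s, during which the arm holds its last target. There are 200 camera calls.

### The job

Put the new shoe-care kit away: stand the gray shoe horn and the polish dauber upright in the blue two-compartment cup, handle end down and one in each compartment. Lower the two polish tins together, as one pile, down onto the floor of the clamped acrylic box before letting go of them, and then fold the box's lid fully shut. Leave the watch, sunglasses, ring cone, cologne, dish and shoe tree where they are.

Things in the scene. Friction and masses are not known exactly. Their poses are not given: they have to be found in the camera images.
- horn_mid (a point): Gray plastic shoe horn, 60 g, 196 mm long; point on its axis 98 mm from the handle end. z runs along it from handle end to blade end, y across its width, x through its thickness. Its first 144 mm are a straight flat handle, 22 mm wide (y), 12 mm thick (x); beyond it a curved blade up to 40 mm wide
- horn_foot (a point): Centre of the shoe horn's handle end face (axes as horn_mid). At the start the handle end sits down in a lane of the carton, in the corner nearest the robot, and the horn leans over the far rim, its z 38 degrees from vertical towards the carton's +x. The rim touches it 95 mm from the handle end; the handle is free to be gripped across its width 115 to 140 mm from that end
- dauber_mid (a point): Polish dauber (applicator brush), 55 g, 184 mm long; point on its axis 92 mm from the handle end. z runs from handle end to bristle end, y across its width, x through its thickness. Its first 144 mm are a straight light wood handle, 22 mm wide (y), 12 mm thick (x); then a brass ferrule and a round gray bristle head 33 mm across
- dauber_foot (a point): Centre of the dauber's handle end face (axes as dauber_mid). It leans out of the carton's other lane exactly as the shoe horn does
- cup: Blue stoneware holder cup, rectangular, 900 g, loose: 58 mm (x) by 135 mm (y) outside, 100 mm high, walls and floor 5 mm thick. A wall of the same height at y = 0 parts it into two open compartments, each 48 mm (x) by 60 mm (y) inside, centred at y = +32.5 and -32.5 mm. Origin under its centre, on the shelf; z up
- tin_low_mid (a point): Centre of the lower polish tin, a flat round tin with yellow lid, 60 mm across, 19 mm high, 70 g; z up. It lies on the shelf at the start
- tin_up_mid (a point): Centre of the upper polish tin, the same size with red lid, 70 g, lying loose on the lower one; together they are a pile 38 mm high
- box_floor (a point): Centre of the inside floor (4 mm above the shelf) of the clear acrylic tin box, clamped fast to the shelf edge. Inside 68 x 68 mm; walls 4 mm thick, rims 50 mm above the shelf. x points to the hinge side (away from the robot), y left. The walls at +y and -y each have a middle finger slot, 40 mm wide, open at the top and down to the floor; those at -x and +x are full
- box_hinge (a point): Middle of the lid's hinge line, which runs along the box's y at the top of its +x wall, 50 mm above the shelf, 38 mm from the box centre (axes as box_floor). Behind it the black base plate and the spring clamp stay below 35 mm high over the shelf; the clamp's orange handle beyond the shelf edge rises to 55 mm
- box_lid (a joint): Angle in rad of the clear lid (76 x 76 mm, 3.5 mm thick, 70 g, a black tab sticking 10 mm out at its free edge): 0 = shut flat on the walls, 1.57 = upright, 2.1 = leaning back to its stop. The slightly stiff hinge holds it open beyond upright; pushed from behind to below about 0.9 it falls shut by itself
- carton: Open brown carton, fixed: 76 mm (x) by 136 mm (y) outside, side flaps folded out 30 mm more, 79 mm high, walls and floor 4 mm, a thin divider at y = 0 making two lanes 62 mm wide centred at y = +33 and -33 mm. Origin under its centre; +x is the side over whose rim the tools lean, away from the robot
- watch: stainless wrist watch lying on its side, closed bracelet 62 mm across and 38 mm high at the case; origin under the bracelet's centre, on the shelf; to be left alone
- sunglasses: amber sunglasses standing with open temples, 132 mm wide, 137 mm deep, 48 mm high; origin on the shelf under the bridge, temples run along its +x; to be left alone
- ring_cone: white ceramic ring cone, 64 mm foot, 92 mm high, two gold rings on it; origin under its centre, on the shelf; to be left alone
- cologne: green glass cologne bottle with black cap, 30 x 48 mm, 102 mm high; origin under its centre; to be left alone
- dish: small white ceramic dish, 90 mm across, 22 mm high; origin under its centre; to be left alone
- shoe_tree: beech shoe tree lying on the shelf, 215 mm long along its x, 66 mm wide, 50 mm high (72 mm at the brass knob); origin under its middle; to be left alone
Not all that is in view belongs to the job. Leave any purple or white look-alike of the part that bears dauber_mid alone.

How it is judged:
On the way, in this order (a step that is already met when the one before it is completed fails the run):
1. both tins, one on the other, are lowered to within 5 mm of the floor of the acrylic box while the gripper still holds them (horizontal distance between each of tin_low_mid, tin_up_mid and box_floor below 0.008 m and z of tin_low_mid in the frame of box_floor between 0.004 and 0.0145 m and z of tin_up_mid in the frame of box_floor between 0.0235 and 0.0345 m and contact force between the fingers and tin_low above 0.5 N), for 0.1 s.
2. after that the lid is folded shut (value of joint box_lid below 0.06 rad), for 0.2 s.
At the end, for the whole second after the job is handed in: Shoe horn and dauber stand on the floor of different cup compartments, handle end down, within 30 degrees of vertical; cup upright. Both tins flat, stacked on the acrylic box floor within 8 mm of its centre; lid below 0.06 rad; all at rest (angle between each of horn_mid, dauber_mid's own z axis and vertical below 0.52 rad and x of horn_foot in the frame of cup between -0.03 and 0.03 m and z of horn_foot in the frame of cup between 0 and 0.022 m and x of dauber_foot in the frame of cup between -0.03 and 0.03 m and z of dauber_foot in the frame of cup between 0 and 0.022 m and ((y of horn_foot in the frame of cup between 0.004 and 0.064 m and y of dauber_foot in the frame of cup between -0.064 and -0.004 m) or (y of horn_foot in the frame of cup between -0.064 and -0.004 m and y of dauber_foot in the frame of cup between 0.004 and 0.064 m)) and angle between each of cup, tin_low_mid, tin_up_mid's own z axis and vertical below 0.1 rad and horizontal distance between each of tin_low_mid, tin_up_mid and box_floor below 0.008 m and z of tin_low_mid in the frame of box_floor between 0.004 and 0.0135 m and z of tin_up_mid in the frame of box_floor between 0.0235 and 0.0335 m and value of joint box_lid below 0.06 rad and linear speed of each of shoe_horn, dauber, tin_low, tin_up, cup below 0.02 m/s); the robot touches nothing.
It fails at once if the watch, sunglasses, ring cone, cologne, dish or shoe tree is pushed more than 30 mm from its place (distance of any of watch, sunglasses, ring_cone, cologne, dish, shoe_tree from where it was at the start of the episode above 0.03 m).
It also fails if it takes over 72 s, if anything falls off the work surface, if the arm or the gripper's body presses on something with over 40 N, if the wrist force passes 120 N, or if a joint passes its speed limit or range.

## Working session

There is one attempt and no reset: what is moved stays moved. The work goes in short steps, Python scripts to look and compute and a shell command to move; the robot and the scene stay as the last step left them, time stands still between calls to the robot, and variables do not carry over. Pictures are saved under pics/ and viewed, at most 10 in all, crops included, and the job is handed in when it is done.

```bash
ls; mkdir -p pics
python3 - <<'E'
from rig import robot, vision, job
import cv2, numpy as np
o=robot.get_obs(); print({k:np.round(v,3).tolist() for k,v in o.items()})
for c in ["scene","top","wrist"]:
    d=vision.camera(c); cv2.imwrite(f"pics/{c}0.png",d["frame"][:,:,::-1])
    print(c,np.round(d["K"],1).tolist(),np.round(d.get("cam_to_world",d.get("hand_eye")),4).tolist())
E
```

```text
pics
{'time': 0.0, 'q': [-1.412, 0.528, 1.434, 0.0, 1.181, -0.179], 'joint_velocities': [0.0, 0.001, -0.0, -0.0, -0.0, 0.001], 'joint_torque': [0.0, -44.004, -17.659, 0.063, 0.058, -0.0], 'position': [0.207, -0.589, 0.23], 'tool_rot': [0.986, 0.168, 0.0, -0.001], 'ft_force': [0.346, -0.698, -0.273], 'moment': [0.004, -0.017, 0.026], 'grip_force': 0.0, 'grip_width': 0.087}
scene [[437.6, 0.0, 317.2], [0.0, 437.6, 243.6], [0.0, 0.0, 1.0]] [[0.4736, 0.5595, -0.6802, 1.1582], [0.8807, -0.3056, 0.3619, -0.3449], [-0.0054, -0.7704, -0.6375, 0.7561], [0.0, 0.0, 0.0, 1.0]]
top [[537.0, 0.0, 326.8], [0.0, 537.0, 241.9], [0.0, 0.0, 1.0]] [[-0.03, -0.9972, 0.0681, 0.3724], [-0.9995, 0.0306, 0.0082, 0.0509], [-0.0103, -0.0678, -0.9976, 1.4132], [0.0, 0.0, 0.0, 1.0]]
wrist [[373.3, 0.0, 319.5], [0.0, 373.3, 239.8], [0.0, 0.0, 1.0]] [[-0.001, -0.9598, -0.2807, 0.0775], [1.0, -0.001, 0.0001, 0.0002], [-0.0003, -0.2807, 0.9598, -0.1552], [0.0, 0.0, 0.0, 1.0]]
```

View pics/top0.png

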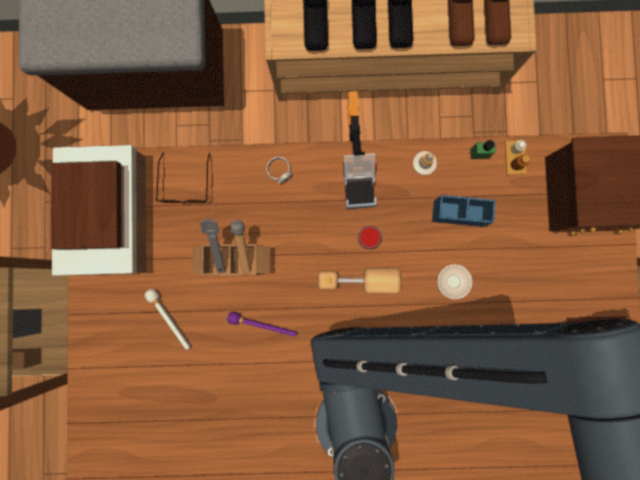

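View pics/scene0.png

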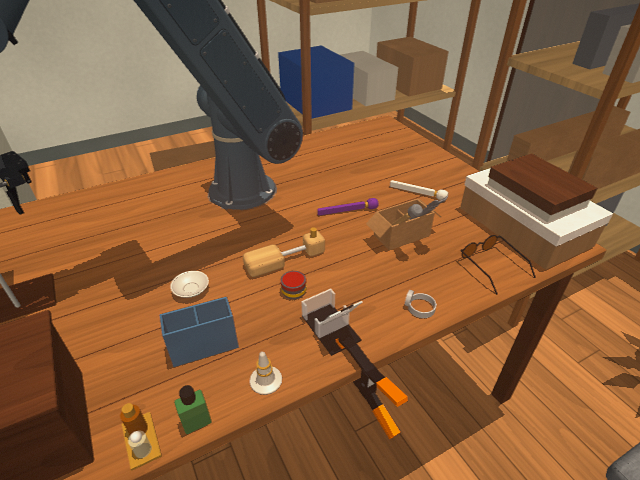

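The top view shows the horn (208,228) and dauber (238,228) in the carton at (232,260), the tins at (370,237), the open box at (360,190) and the cup at (465,210). The purple and white daubers are decoys. In the scene view the lid stands open, leaning towards the clamp.

```bash
cat > h.py <<'E'
from rig import robot, vision, job
import cv2, numpy as np
from scipy.spatial.transform import Rotation as R
def shot(c):
    o=robot.get_obs(); d=vision.camera(c)
    if c=="wrist":
        T=np.eye(4); T[:3,:3]=R.from_quat(o["tool_rot"]).as_matrix(); T[:3,3]=o["position"]
        d["T"]=T@np.array(d["hand_eye"])
    else: d["T"]=np.array(d["cam_to_world"])
    d["c"]=c; return d
def ray(d,uv,z):
    "pixels (col,row) -> world xy at height z"
    uv=np.atleast_2d(np.array(uv,float)); r=np.c_[uv,np.ones(len(uv))]@np.linalg.inv(d["K"]).T@d["T"][:3,:3].T
    p=d["T"][:3,3]; return p+r*((z-p[2])/r[:,2])[:,None]
def proj(d,P):
    q=(np.atleast_2d(P)-d["T"][:3,3])@d["T"][:3,:3]@np.array(d["K"]).T; return q[:,:2]/q[:,2:]
def outline(d,label,n=1): return vision.outline_of(d["c"],label)[:n]
E
python3 - <<'E'
from h import *
d=shot("top")
H=dict(cup=.1,tin_up_mid=.038,tin_low_mid=.019,carton=.079,box_floor=.004,box_lid=.08,horn_mid=.08,dauber_mid=.08,watch=.019,sunglasses=.02,ring_cone=.0,cologne=.05,dish=.02,shoe_tree=.025)
for l,z in H.items():
    for m in outline(d,l,2):
        M=m["mask"].astype(np.uint8); r=cv2.minAreaRect(np.argwhere(M)[:,::-1].astype(np.float32))
        b=ray(d,cv2.boxPoints(r),z); c=b.mean(0)
        e=b[1]-b[0]; f=b[2]-b[1]
        print(l,round(m["conf"],2),np.round(m["point"]),"c",np.round(c[:2],3),"sides",np.round([np.hypot(*e[:2]),np.hypot(*f[:2])],3),"ang",np.round(np.degrees([np.arctan2(e[1],e[0]),np.arctan2(f[1],f[0])]),0))
E
```

```text
cup 0.9 [212. 465.] c [ 0.531 -0.276] sides [0.072 0.154] ang [ -7. -97.]
cup 0.39 [168. 356.] c [ 0.689 -0.024] sides [0.081 0.297] ang [-91. 179.]
tin_up_mid 0.95 [237. 370.] c [ 0.478 -0.046] sides [0.061 0.062] ang [ -28. -119.]
carton 0.79 [260. 228.] c [0.427 0.305] sides [0.197 0.077] ang [-92. 179.]
carton 0.38 [178. 285.] c [0.652 0.17 ] sides [0.041 0.064] ang [ -89. -179.]
box_floor 0.61 [170. 356.] c [ 0.714 -0.028] sides [0.084 0.316] ang [-91. 179.]
box_lid 0.82 [168. 357.] c [ 0.657 -0.025] sides [0.07  0.061] ang [-92. 178.]
horn_mid 0.77 [238. 212.] c [0.465 0.345] sides [0.042 0.137] ang [ -78. -167.]
horn_mid 0.56 [203. 190.] c [0.579 0.424] sides [0.008 0.101] ang [ -1. -92.]
dauber_mid 0.96 [244. 240.] c [0.461 0.28 ] sides [0.039 0.136] ang [ -84. -173.]
dauber_mid 0.89 [323. 256.] c [0.261 0.23 ] sides [0.027 0.172] ang [ -18. -109.]
watch 0.47 [181. 284.] c [0.664 0.178] sides [0.039 0.066] ang [ -70. -160.]
sunglasses 0.79 [199. 188.] c [0.588 0.44 ] sides [0.008 0.108] ang [ -1. -92.]
ring_cone 0.61 [163. 427.] c [ 0.674 -0.204] sides [0.061 0.059] ang [-92. 177.]
cologne 0.62 [152. 480.] c [ 0.692 -0.343] sides [0.062 0.047] ang [-92. 177.]
dish 0.81 [283. 452.] c [ 0.356 -0.264] sides [0.085 0.086] ang [ -65. -156.]
shoe_tree 0.75 [279. 373.] c [ 0.366 -0.018] sides [0.212 0.067] ang [-92. 178.]
```

```bash
python3 -m handwheel '[[0.763,-0.7,-0.167,0.054],[0.763,-0.7,-0.167,0.054],[0.763,-0.7,-0.167,0.054],[0.763,-0.7,-0.167,0.054],[0.763,-0.7,-0.167,0.054],[0.763,-0.7,-0.167,0.054],[0.763,-0.7,-0.167,0.054],[0.763,-0.7,-0.167,0.054],[0.763,-0.7,-0.167,0.054]]' 100 8
```

```text
time: 1.65
position: [0.3549, -0.3113, 0.2816]
tool_rot: [1.0, 0.002, 0.001, -0.001]
ft_force: [0.3, -0.0, -0.4]
grip_width: 0.0873
grip_force: 0.0
```

```bash
python3 -m handwheel '[[0.483,-0.903,0,0],[0.483,-0.903,0,0],[0.483,-0.903,0,0],[0.483,-0.903,0,0],[0.483,-0.903,0,0],[0.483,-0.903,0,0],[0.483,-0.903,0,0],[0.483,-0.903,0,0],[0.483,-0.903,0,0],[0.483,-0.903,0,0]]'
python3 - <<'E'
from h import *
d=shot("wrist"); cv2.imwrite("pics/w1.png",d["frame"][:,:,::-1]); print(robot.get_obs()["q"])
for l,z in [("tin_up_mid",.038),("tin_low_mid",.0),("box_floor",.05)]:
    for m in outline(d,l,2):
        M=m["mask"].astype(np.uint8); c=max(cv2.findContours(M,0,1)[0],key=len)
        if len(c)<5: continue
        (u,v),ax,an=cv2.fitEllipse(c); print(l,m["conf"],m["point"],(u,v),ax,ray(d,[u,v],z).round(4))
E
```

```text
time: 2.48
position: [0.4991, -0.0451, 0.2804]
tool_rot: [1.0, 0.0, -0.0, 0.0]
ft_force: [0.2, -0.3, 0.0]
grip_width: 0.087
grip_force: 0.0
[-3.14605191e-01  2.98247886e-01  1.67490316e+00 -1.03055684e-03
  1.16886426e+00  1.25790568e+00]
tin_up_mid 0.76 [222.1, 326.1] (322.7588195800781, 222.83856201171875) (53.437477111816406, 54.145538330078125) [[ 0.4796 -0.049   0.038 ]]
tin_up_mid 0.4 [49.6, 104.6] (95.48444366455078, 37.66410446166992) (60.60716247558594, 83.82843017578125) [[0.6621 0.169  0.038 ]]
tin_low_mid 0.57 [196.7, 321.6] (322.35797119140625, 206.27293395996094) (26.276901245117188, 40.27824401855469) [[ 0.4905 -0.0488  0.    ]]
box_floor 0.92 [66.3, 302.0] (298.8084716796875, 65.62037658691406) (96.27274322509766, 186.5690460205078) [[ 0.6356 -0.0258  0.05  ]]
```

View pics/w1.png

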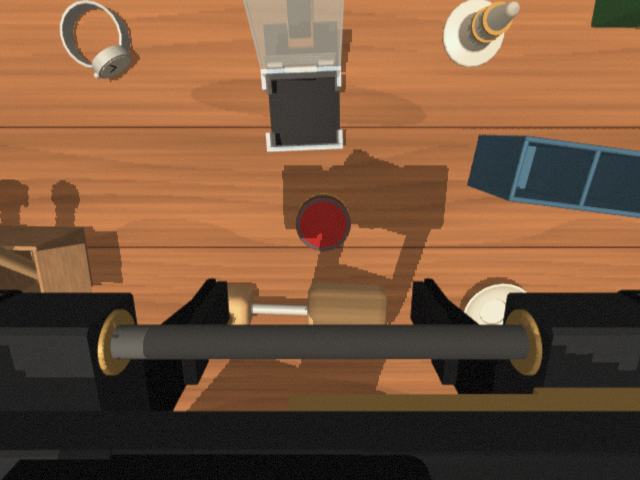

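The tins are at pixel (323,223) and the box interior spans about (265–345, 70–152). I'll enlarge the box to get its corners.

Run:
```python
import cv2
im=cv2.imread("pics/w1.png")[50:160,240:370]; cv2.imwrite("pics/w1box.png",cv2.resize(im,None,fx=5.4,fy=5.4,interpolation=cv2.INTER_CUBIC))
```

```text
(no output)
```

View pics/w1box.png

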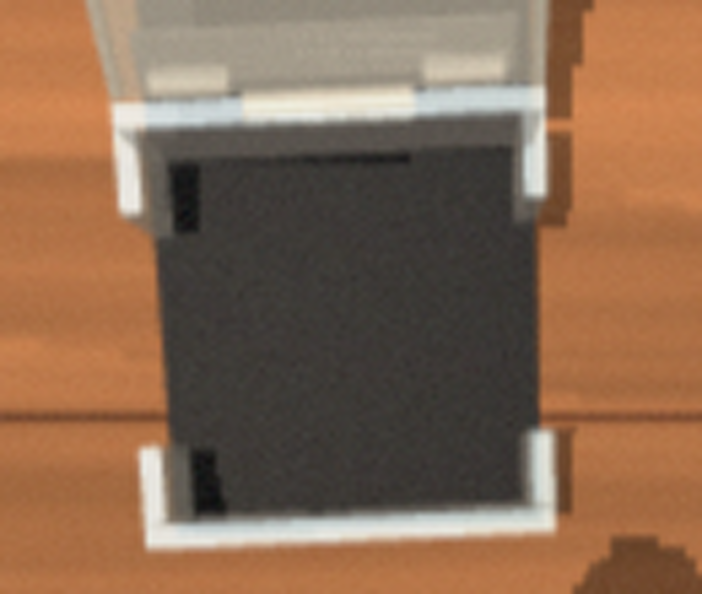

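Run:
```python
from h import *
d=shot("wrist")
c=np.array([[113,105],[547,87],[556,530],[147,548]])/5.4+[240,50]
b=ray(d,c,.05); print(b.round(4),b.mean(0))
print(np.linalg.norm(np.roll(b,-1,0)-b,axis=1), [np.degrees(np.arctan2(*(v[1::-1]))) for v in (b[0]-b[3],b[1]-b[2],b[0]-b[1],b[3]-b[2])])
f=np.array([[170,165],[515,147],[520,502],[170,520]])/5.4+[240,50]   # floor corners roughly
print(ray(d,f,.004).mean(0))
```

```text
[[ 0.6319  0.0083  0.05  ]
 [ 0.6344 -0.068   0.05  ]
 [ 0.5588 -0.0705  0.05  ]
 [ 0.5559  0.0057  0.05  ]] [ 0.59524442 -0.03111649  0.05      ]
[0.07634078 0.07563154 0.07627713 0.07598451] [np.float64(1.9829419424053953), np.float64(1.9344386052584062), np.float64(91.91146924875407), np.float64(92.17656735881752)]
[ 0.59491497 -0.0297596   0.004     ]
```

```bash
python3 -m handwheel '[[-0.065,0.013,0.12,-0.0056],[-0.065,0.013,0.25,-0.0056],[-0.065,0.013,0.38,-0.0056],[-0.065,0.013,0.51,-0.0056],[-0.065,0.013,0.64,-0.0056],[-0.065,0.013,0.75,-0.0056],[-0.065,0.013,0.83,-0.0056],[-0.065,0.013,0.88,-0.0056],[-0.065,0.013,0.9,-0.0056],[-0.065,0.013,0.9,-0.0056],[-0.065,0.013,0.9,-0.0056]]' 100 15
python3 -m handwheel '[[0,0,0,0],[0,0,0,0],[0,0,0,0],[0,0,0,0],[0,0,0,0],[0,0,0,0],[0,0,0,0],[0,0,0,0]]' 40 15
```

```text
time: 3.65
position: [0.4797, -0.0497, 0.0109]
tool_rot: [1.0, 0.016, 0.0, 0.0]
ft_force: [-0.2, -0.3, -0.0]
grip_width: 0.0867
grip_force: 0.0
time: 4.32
position: [0.4796, -0.0489, 0.011]
tool_rot: [1.0, 0.017, 0.0, 0.0]
ft_force: [-0.2, 0.7, 5.1]
grip_width: 0.0595
grip_force: 15.0
```

```bash
python3 -m handwheel '[[0,0,-0.1,0],[0,0,-0.2,0],[0,0,-0.267,0],[0.09,-0.011,-0.267,0],[0.2,-0.023,-0.267,0],[0.3,-0.035,-0.267,0],[0.36,-0.043,-0.267,0],[0.387,-0.046,-0.267,0],[0.387,-0.046,-0.267,0],[0.387,-0.046,-0.267,0]]' 40 15
python3 - <<'E'
from h import *
d=shot("wrist"); cv2.imwrite("pics/w2.png",d["frame"][:,:,::-1]); print(robot.get_obs()["position"])
E
```

```text
time: 5.15
position: [0.593, -0.0308, 0.0898]
tool_rot: [1.0, 0.017, -0.002, -0.0]
ft_force: [-0.6, 0.1, -2.5]
grip_width: 0.0595
grip_force: 15.0
[ 0.59237301 -0.03079657  0.08982245]
```

View pics/w2.png

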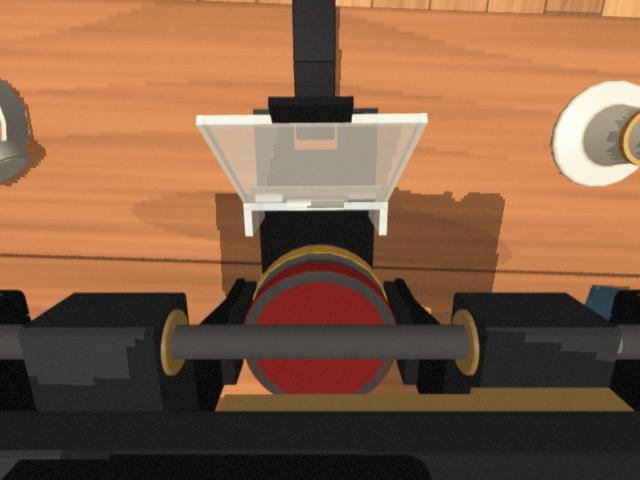

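```bash
python3 -m handwheel '[[0,0,0,0],[0,0,0,0]]'
python3 - <<'E'
from h import *
d=shot("wrist"); print(robot.get_obs()["position"])
f=ray(d,[[245,204],[387,203]],.05); print(f.round(4), f.mean(0)-.038*np.array([.9994,.0349,0]))
m=outline(d,"tin_up_mid")[0]; c=max(cv2.findContours(m["mask"].astype(np.uint8),0,1)[0],key=len)
print(m["conf"],cv2.boundingRect(c)); print(ray(d,[[246,335],[396,335],[321,270]],.0898-.0105+.038-.0005))
E
```

```text
time: 5.37
position: [0.5932, -0.0312, 0.0905]
tool_rot: [1.0, 0.017, -0.001, -0.0]
ft_force: [0.1, 0.4, -1.8]
grip_width: 0.0597
grip_force: 15.0
[ 0.59361816 -0.03122636  0.09064805]
[[ 0.6319  0.0097  0.05  ]
 [ 0.6349 -0.0657  0.05  ]] [ 0.59544151 -0.02932731  0.05      ]
0.97 (244, 259, 151, 65)
[[ 0.59359444 -0.00259062  0.1168    ]
 [ 0.59548215 -0.06086884  0.1168    ]
 [ 0.62150864 -0.03083133  0.1168    ]]
```

```bash
python3 -m handwheel '[[0.007,-0.003,0,0],[0.007,-0.003,0.05,0],[0.007,-0.003,0.1,0],[0.007,-0.003,0.15,0],[0.007,-0.003,0.19,0],[0.007,-0.003,0.22,0],[0.007,-0.003,0.24,0],[0.007,-0.003,0.248,0],[0.007,-0.003,0.25,0],[0.007,-0.003,0.251,0],[0.007,-0.003,0.252,0],[0.007,-0.003,0.252,0]]'
```

```text
time: 6.47
position: [0.5974, -0.0303, 0.0158]
tool_rot: [1.0, 0.017, 0.001, 0.0]
ft_force: [0.4, -0.1, -1.9]
grip_width: 0.0596
grip_force: 15.0
```

```bash
python3 -m handwheel '[[-0.004,0,0.001,0],[-0.004,0,0.003,0],[-0.004,0,0.003,0]]'; python3 -m handwheel '[[0,0,0,0],[0,0,0,0],[0,0,0,0],[0,0,0,0],[0,0,-0.02,0],[0,0,-0.08,0],[0,0,-0.18,0],[0,0,-0.3,0],[0,0,-0.42,0],[0,0,-0.48,0],[0,0,-0.5,0],[0,0,-0.5,0]]' 92 8
python3 - <<'E'
from h import *
d=shot("wrist"); cv2.imwrite("pics/w3.png",d["frame"][:,:,::-1]); print(robot.get_obs()["position"])
E
```

```text
time: 6.72
position: [0.5959, -0.0302, 0.015]
tool_rot: [1.0, 0.017, 0.0, 0.0]
ft_force: [-1.7, -0.1, 4.1]
grip_width: 0.0598
grip_force: 15.0
time: 7.72
position: [0.5968, -0.0304, 0.1663]
tool_rot: [1.0, 0.017, 0.002, 0.001]
ft_force: [-0.3, 0.2, 0.5]
grip_width: 0.0797
grip_force: 0.0
[ 0.59555711 -0.03016028  0.16447187]
```

View pics/w3.png

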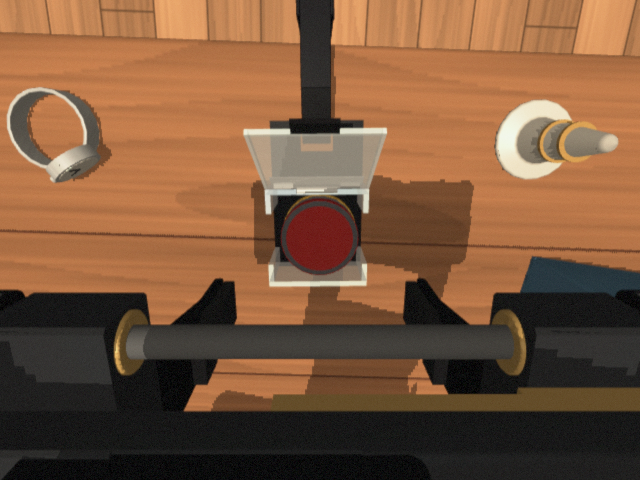

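Tins are stacked and centred at (319,235). Next, fold the lid from behind.

```bash
python3 -m handwheel '[[0.1,0,0,0],[0.22,0,0,0],[0.34,0,0,0],[0.427,0,0,0],[0.427,0,0,0],[0.427,0,0.1,0],[0.427,0,0.18,0],[0.427,0,0.223,0],[0.427,0,0.223,0]]' 0 8
python3 -m handwheel '[[-0.06,0,0,0],[-0.12,0,0,0],[-0.16,0,0,0],[-0.2,0,0,0],[-0.24,0,0,0],[-0.28,0,0,0],[-0.32,0,0,0],[-0.36,0,0,0],[-0.4,0,0,0],[-0.43,0,0,0],[-0.45,0,0,0],[-0.45,0,-0.05,0],[-0.45,0,-0.15,0],[-0.45,0,-0.25,0],[-0.45,0,-0.3,0],[-0.45,0,-0.3,0]]'
python3 - <<'E'
from h import *
for c in ["wrist","scene"]:
    d=shot(c); cv2.imwrite(f"pics/{c}4.png",d["frame"][:,:,::-1])
a=cv2.imread("pics/wrist4.png")[:330,150:500]; b=cv2.resize(cv2.imread("pics/scene4.png")[250:440,220:420],None,fx=1.74,fy=1.74)
cv2.imwrite("pics/c4.png",np.hstack([a,b[:330]]))
E
```

```text
time: 8.52
position: [0.719, -0.0252, 0.0908]
tool_rot: [1.0, 0.017, -0.006, -0.001]
ft_force: [-0.4, -0.3, -0.7]
grip_width: 0.0281
grip_force: 0.0
time: 9.85
position: [0.592, -0.0312, 0.1918]
tool_rot: [1.0, 0.017, 0.005, 0.001]
ft_force: [-0.3, -0.0, -0.6]
grip_width: 0.0006
grip_force: 0.0
```

View pics/c4.png

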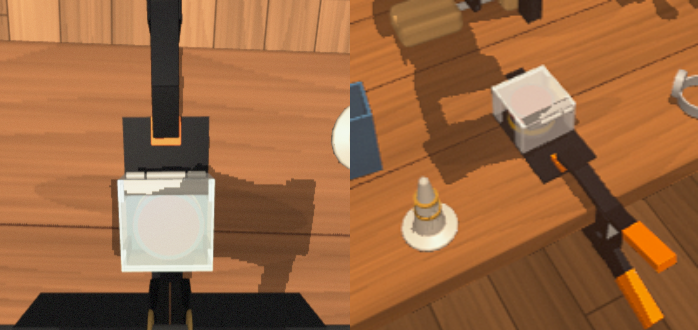

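```bash
python3 -m handwheel '[[-0.06,0.1,-0.04,0.0056],[-0.12,0.2,-0.08,0.0056],[-0.19,0.3,-0.12,0.0056],[-0.26,0.41,-0.16,0.0056],[-0.33,0.52,-0.2,0.0056],[-0.4,0.62,-0.24,0.0056],[-0.46,0.72,-0.28,0.0056],[-0.5,0.78,-0.3,0.0056],[-0.5,0.78,-0.3,0.0056],[-0.5,0.78,-0.3,0.0056]]' 60 8
python3 - <<'E'
from h import *
import pickle
d=shot("wrist"); cv2.imwrite("pics/w5.png",d["frame"][:,:,::-1]); m=outline(d,"cup"); d["m"]=m; pickle.dump(d,open("cup.pkl","wb")); print(robot.get_obs()["position"],m[0]["conf"])
E
python3 -m handwheel '[[0,-0.13,-0.02,0],[0,-0.26,-0.04,0],[0,-0.39,-0.06,0],[0,-0.52,-0.06,0],[0,-0.65,-0.06,0],[0,-0.78,-0.06,0],[0,-0.9,-0.06,0],[0,-1,-0.06,0],[0,-1,-0.06,0]]'
python3 -m handwheel '[[-0.1,-0.1,0,0],[-0.2,-0.2,0,0],[-0.27,-0.32,0,0],[-0.3,-0.44,0,0],[-0.3,-0.56,0,0],[-0.3,-0.68,0,0],[-0.3,-0.8,0,0],[-0.3,-0.9,0,0],[-0.3,-0.9,0,0],[-0.3,-0.9,0,0]]'
python3 - <<'E'
from h import *
import pickle
d=shot("wrist"); cv2.imwrite("pics/w6.png",d["frame"][:,:,::-1]); print(robot.get_obs()["position"])
for l in ["horn_mid","dauber_mid","carton"]: d[l]=outline(d,l,2); print(l,[(m["conf"],m["point"]) for m in d[l]])
pickle.dump(d,open("carton.pkl","wb"))
a=cv2.imread("pics/w5.png")[:290]; b=cv2.imread("pics/w6.png")[:300]
cv2.imwrite("pics/c6.png",np.vstack([a,b]))
E
```

```text
time: 10.78
position: [0.4459, -0.2698, 0.276]
tool_rot: [1.0, -0.002, -0.001, -0.001]
ft_force: [-0.1, 0.7, -0.0]
grip_width: 0.0507
grip_force: 0.0
[ 0.44638985 -0.26807496  0.27578623] 0.8
time: 11.63
position: [0.4452, 0.037, 0.2944]
tool_rot: [1.0, 0.003, -0.002, -0.002]
ft_force: [-0.1, -0.6, -0.1]
grip_width: 0.0522
grip_force: 0.0
time: 12.47
position: [0.3566, 0.302, 0.2943]
tool_rot: [1.0, 0.002, -0.001, 0.001]
ft_force: [0.8, -0.2, -0.5]
grip_width: 0.0525
grip_force: 0.0
[0.35662863 0.30079768 0.29437382]
horn_mid [(0.74, [49.3, 279.1])]
dauber_mid [(0.94, [66.5, 349.6]), (0.8, [269.6, 351.7])]
carton [(0.96, [136.0, 314.8])]
```

View pics/c6.png

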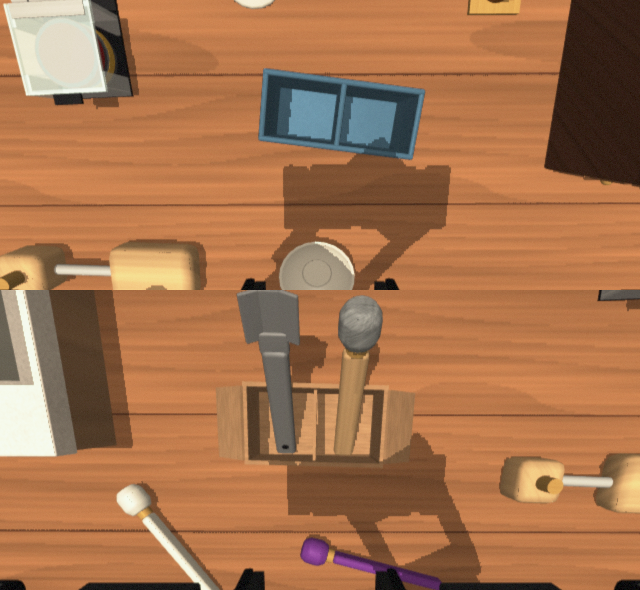

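Cup rim corners are (265,70), (424,91), (411,158), (260,139). Carton rim corners are about (245,92), (388,97), (383,173), (246,170). The horn runs from (287,160) upwards at column 276, and the dauber from (345,160) to (356,60).

```bash
cat > fit.py <<'E'
from h import *
import pickle
from scipy.optimize import least_squares
d=pickle.load(open("cup.pkl","rb"))
b=ray(d,[[265,70],[424,91],[411,158],[260,139]],.1); c=b.mean(0)
print("cup",c.round(4),np.linalg.norm(np.roll(b,-1,0)-b,axis=1).round(4),[np.degrees(np.arctan2(v[1],v[0])).round(1) for v in (b[0]-b[3],b[1]-b[2],b[0]-b[1],b[3]-b[2])])
d=pickle.load(open("carton.pkl","rb"))
b=ray(d,[[245,92],[388,97],[383,173],[246,170]],.079); c=b.mean(0)
print("carton",c.round(4),np.linalg.norm(np.roll(b,-1,0)-b,axis=1).round(4),[np.degrees(np.arctan2(v[1],v[0])).round(1) for v in (b[0]-b[3],b[1]-b[2],b[0]-b[1],b[3]-b[2])])
t=np.radians(38)
# medial axis of each mask's handle: row-wise centre, for rows of the handle
for l,w in (("horn_mid",.011),("dauber_mid",.011)):
    M=d[l][0]["mask"]; rows=[r for r in range(62,150,4) if M[r].sum()>5]
    uv=np.array([[np.flatnonzero(M[r]).mean(),r] for r in rows]); wd=[int(M[r].sum()) for r in rows]
    def axis(p,s): return np.array([p[0],p[1],.0077])+np.outer(s,[np.sin(t)*np.cos(p[2]),np.sin(t)*np.sin(p[2]),np.cos(t)])
    def res(p):
        # upper face centre line, offset 6 mm
        P=axis(p,np.linspace(0,.14,80))+.006*np.array([-np.cos(t)*np.cos(p[2]),-np.cos(t)*np.sin(p[2]),np.sin(t)])
        q=proj(d,P); i=np.argsort(q[:,1]); return np.r_[np.interp(uv[:,1],q[i,1],q[i,0])-uv[:,0], (p[0]-X0)*3000]
    X0=c[0]-.0293
    s=least_squares(res,[X0,c[1]+(.033 if l[0]=="h" else -.033),0]); p=s.x
    print(l,wd,"foot",p[:2].round(4),"yaw",np.degrees(p[2]).round(1),"rms",np.sqrt((s.fun**2).mean()).round(2),"g130",axis(p,[.13]).round(4),"end px",proj(d,axis(p,[0,.144])).round(0))
E
python3 fit.py
```

```text
cup [ 0.5353 -0.2876  0.1   ] [0.1319 0.0547 0.1314 0.0547] [np.float64(-7.2), np.float64(-7.7), np.float64(82.7), np.float64(82.7)]
carton [0.4306 0.3055 0.079 ] [0.1328 0.07   0.1345 0.0714] [np.float64(-2.3), np.float64(-0.9), np.float64(88.3), np.float64(88.9)]
horn_mid [28, 27, 28, 27, 26, 25, 25, 25, 25, 25, 25, 24, 24, 23, 24, 23, 24, 22, 21, 22, 21, 20] foot [0.4013 0.3393] yaw -1.0 rms 0.31 g130 [[0.4813 0.3378 0.1101]] end px [[287. 160.]
 [275.  58.]]
dauber_mid [26, 28, 27, 27, 27, 26, 25, 25, 25, 25, 24, 23, 23, 23, 23, 23, 22, 22, 21, 21, 21, 21] foot [0.4013 0.2754] yaw -1.6 rms 0.25 g130 [[0.4813 0.2732 0.1101]] end px [[342. 160.]
 [356.  58.]]
```

```bash
python3 -m handwheel '[[0.1,-0.03,0,0.0028],[0.2,-0.06,0,0.0028],[0.31,-0.09,0,0.0028],[0.4,-0.123,0,0.0028],[0.43,-0.123,0.08,0.0028],[0.43,-0.123,0.2,0.0028],[0.43,-0.123,0.32,0.0028],[0.43,-0.123,0.43,0.0028],[0.43,-0.123,0.52,0.0028],[0.43,-0.123,0.58,0.0028],[0.43,-0.123,0.61,0.0028],[0.43,-0.123,0.612,0.0028],[0.43,-0.123,0.612,0.0028]]' 60 10
python3 -m handwheel '[[0,0,0,0],[0,0,0,0],[0,0,0,0],[0,0,0,0],[0,0,0,0],[0,0,0,0]]' 10 10
```

```text
time: 13.75
position: [0.4873, 0.3368, 0.1121]
tool_rot: [1.0, -0.01, 0.0, -0.0]
ft_force: [0.3, 0.5, 0.7]
grip_width: 0.0521
grip_force: 0.0
time: 14.25
position: [0.4879, 0.338, 0.1129]
tool_rot: [1.0, -0.009, 0.002, -0.001]
ft_force: [0.3, 0.4, 4.3]
grip_width: 0.0395
grip_force: 9.7
```

The opening of 39.5 mm means I caught the blade's shoulder. I'll open and shift down the handle.

```bash
python3 -m handwheel '[[0,0,0,0],[0,0,0,0],[0,0,0,0],[-0.012,0,0,0],[-0.025,0,0,0],[-0.025,0,0.015,0],[-0.025,0,0.03,0],[-0.025,0,0.03,0],[-0.025,0,0.03,0]]' 65 10
python3 -m handwheel '[[0,0,0,0],[0,0,0,0],[0,0,0,0],[0,0,0,0],[0,0,0,0],[0,0,0,0]]' 10 10
```

```text
time: 15.0
position: [0.4789, 0.3375, 0.1021]
tool_rot: [1.0, -0.01, -0.001, 0.0]
ft_force: [0.3, -1.2, 0.2]
grip_width: 0.0566
grip_force: 0.0
time: 15.5
position: [0.4791, 0.3376, 0.1028]
tool_rot: [1.0, -0.01, -0.0, -0.0]
ft_force: [-1.8, 1.8, 0.8]
grip_width: 0.0245
grip_force: 1.9
```

```bash
python3 -m handwheel '[[0,0,0,0],[0,0,0,0],[0,0,0,0],[0,0,0,0],[0.03,0,-0.033,0],[0.07,0,-0.075,0],[0.102,0,-0.11,0],[0.102,0,-0.11,0],[0.102,0,-0.11,0]]' 68 12
python3 -m handwheel '[[0,0,0,0],[0,0,0,0],[0,0,0,0],[0,0,0,0],[0,0,0,0],[0,0,0,0]]' 30 12
```

```text
time: 16.25
position: [0.5105, 0.3371, 0.1362]
tool_rot: [1.0, -0.01, 0.001, -0.0]
ft_force: [-0.3, -0.3, 0.1]
grip_width: 0.0588
grip_force: 0.0
time: 16.75
position: [0.5091, 0.3369, 0.1353]
tool_rot: [1.0, -0.009, -0.001, 0.0]
ft_force: [-0.2, 0.6, -1.2]
grip_width: 0.0407
grip_force: 12.0
```

```bash
python3 -m handwheel '[[-0.028,0,-0.02,0],[-0.057,0,-0.038,0],[-0.088,0,-0.055,0],[-0.12,0,-0.07,0],[-0.153,0,-0.082,0],[-0.186,0,-0.092,0],[-0.22,0,-0.1,0],[-0.255,0,-0.107,0],[-0.255,0,-0.107,0],[-0.255,0,-0.15,0],[-0.255,0,-0.22,0],[-0.255,0,-0.3,0],[-0.255,0,-0.38,0],[-0.255,0,-0.46,0],[-0.255,0,-0.53,0],[-0.255,0,-0.533,0]]'
python3 - <<'E'
from h import *
d=shot("scene"); cv2.imwrite("pics/s7.png",cv2.resize(d["frame"][60:300,300:540,::-1],None,fx=2.4,fy=2.4)); print(robot.get_obs()["position"],proj(d,robot.get_obs()["position"]))
E
```

```text
time: 18.08
position: [0.4351, 0.3396, 0.2996]
tool_rot: [1.0, -0.009, 0.003, -0.002]
ft_force: [0.2, 0.3, 0.2]
grip_width: 0.0413
grip_force: 12.0
[0.43423934 0.33904833 0.29760413] [[428.26819858 132.95898918]]
```

View pics/s7.png

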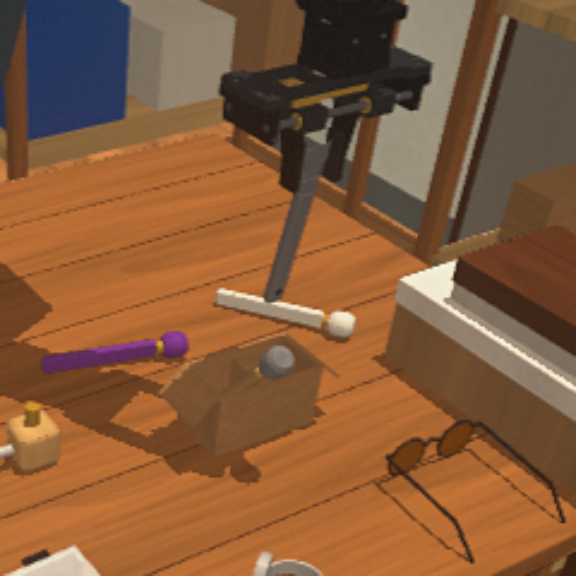

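The horn hangs from the blade, with its foot at scene pixel (413,184). I'll work out its tilt.

Run:
```python
from h import *
from scipy.optimize import least_squares
d=shot("scene"); g=np.array([.4345,.3392,.3090])
f=lambda p: (proj(d,g+p[0]*np.array([-np.sin(p[1]),0,-np.cos(p[1])]))-[413.3,183.3]).ravel()
s=least_squares(f,[.176,.1]).x; print(s[0],np.degrees(s[1]))
for t in (0,5,10,15,20): print(t,proj(d,g+.176*np.array([-np.sin(np.radians(t)),0,-np.cos(np.radians(t))])))
g2=lambda p: (proj(d,g+.176*np.array([-np.sin(p[0])*np.cos(p[1]),np.sin(p[1]),-np.cos(p[0])*np.cos(p[1])]))-[413.3,183.3]).ravel()
print(np.degrees(least_squares(g2,[.1,0]).x))
```

```text
0.16472626946017416 8.5162258398115
0 [[418.47065399 191.99699109]]
5 [[414.81425199 188.97564189]]
10 [[411.31493259 185.59587616]]
15 [[407.98667546 181.88309731]]
20 [[404.84226069 177.86237247]]
[11.69299782  3.34067677]
```

```bash
python3 -m handwheel '[[0.01,0.05,0,0],[0.03,0.14,0,0],[0.055,0.25,0,0],[0.08,0.36,0,0],[0.105,0.47,0,0],[0.13,0.58,0,0],[0.155,0.69,0,0],[0.18,0.8,0,0],[0.202,0.9,0,0],[0.223,0.991,0,0]]'
python3 -m handwheel '[[0.025,0.11,0,0.003],[0.05,0.22,0,0.006],[0.075,0.33,0,0.01],[0.1,0.44,0,0.014],[0.125,0.55,0,0.018],[0.15,0.66,0,0.018],[0.175,0.77,0,0.018],[0.197,0.87,0,0.018],[0.212,0.94,0,0.018],[0.22,0.98,0,0.018],[0.223,0.991,0,0.018],[0.223,0.991,0,0.018],[0.223,0.991,0,0.018]]'
python3 - <<'E'
from h import *
d=shot("top"); o=robot.get_obs(); print(o["position"],o["grip_width"])
d=shot("scene"); cv2.imwrite("pics/s8.png",d["frame"][:,:,::-1])
for m in outline(d,"horn_mid",2): 
    M=m["mask"]; r=np.argwhere(M); print(m["conf"],m["point"],"lowest",r[r[:,0]>=r[:,0].max()-1].mean(0))
g=np.array(o["position"])+[0,0,.011]
for t in (0,5,10,15): print(t,proj(d,g+.168*np.array([-np.sin(np.radians(t))*.9917,np.sin(np.radians(t))*.1288,-np.cos(np.radians(t))])))
E
```

```text
time: 19.02
position: [0.4932, 0.0382, 0.2934]
tool_rot: [1.0, -0.01, -0.002, -0.0]
ft_force: [-0.0, 0.6, -0.7]
grip_width: 0.0411
grip_force: 12.0
time: 20.1
position: [0.5551, -0.2569, 0.2947]
tool_rot: [0.998, -0.066, -0.001, -0.001]
ft_force: [-0.9, 0.3, -0.6]
grip_width: 0.0411
grip_force: 12.0
[ 0.55524821 -0.25668609  0.29506613] 0.04141452461864625
0.6 [248.5, 198.7] lowest [294.4 206.8]
0 [[210.15854908 302.07749616]]
5 [[208.74344649 296.62104988]]
10 [[207.26408729 290.87568967]]
15 [[205.72885646 284.87524277]]
```

```bash
python3 -m handwheel '[[0.003,0,0.05,0],[0.003,0,0.11,0],[0.003,0,0.17,0],[0.003,0,0.23,0],[0.003,0,0.29,0],[0.003,0,0.34,0],[0.003,0,0.37,0],[0.003,0,0.39,0],[0.003,0,0.4,0],[0.003,0,0.41,0],[0.003,0,0.41,0]]'
python3 - <<'E'
from h import *
d=shot("scene"); cv2.imwrite("pics/s9.png",d["frame"][:,:,::-1]); o=robot.get_obs()
print(o["ft_force"])
for m in outline(d,"horn_mid",2)+outline(d,"cup",1): 
    r=np.argwhere(m["mask"]); print(m["conf"],m["point"],r.min(0),r.max(0))
E
```

```text
time: 21.17
position: [0.5569, -0.2587, 0.1729]
tool_rot: [0.998, -0.066, 0.0, 0.0]
ft_force: [-0.2, -0.7, -0.8]
grip_width: 0.0413
grip_force: 12.0
[-0.32744131 -0.1587937  -0.37359811]
0.83 [294.9, 208.6] [276 193] [320 219]
0.89 [333.1, 197.4] [297 161] [365 237]
```

```bash
python3 -m handwheel '[[0,0,0,0],[0,0,0,0],[0,0,0,0],[0,0,0,0],[0,0,0,0],[0,0,-0.05,0],[0,0,-0.13,0],[0,0,-0.24,0],[0,0,-0.36,0],[0,0,-0.43,0],[0,0,-0.45,0]]' 72 12
python3 - <<'E'
from h import *
o=robot.get_obs(); print(o["position"])
d=shot("scene"); cv2.imwrite("pics/s10.png",d["frame"][:,:,::-1])
w=shot("wrist"); cv2.imwrite("pics/w10.png",w["frame"][:,:,::-1])
for c in ("scene","wrist"):
  for l in ("horn_mid","cup"):
    for m in vision.outline_of(c,l)[:1]:
        r=np.argwhere(m["mask"]); print(c,l,m["conf"],m["point"],r.min(0),r.max(0))
# predicted blade tip and handle at rim for foot on floor, several leans
ax=np.array([.9917,-.1288,0]); c0=np.array([.5395,-.2554,.006])
for t,x in ((0,0),(10,-.009),(19,-.018)):
    t=np.radians(t); P=c0+x*ax+np.outer([.1,.196],np.sin(t)*ax+[0,0,np.cos(t)]); print(proj(d,P).round(0).tolist(),proj(w,P).round(0).tolist())
E
```

```text
time: 22.23
position: [0.5587, -0.26, 0.3127]
tool_rot: [0.998, -0.066, 0.004, 0.002]
ft_force: [-0.2, -0.1, -0.2]
grip_width: 0.0631
grip_force: 0.0
[ 0.55865287 -0.25996094  0.31269701]
scene horn_mid 0.61 [409.1, 192.0] [385 175] [433 211]
scene cup 0.86 [332.6, 195.4] [297 160] [365 238]
wrist horn_mid 0.58 [210.1, 315.3] [198 285] [227 339]
wrist cup 0.7 [227.8, 354.8] [188 282] [257 415]
[[211.0, 308.0], [203.0, 273.0]] [[317.0, 233.0], [317.0, 265.0]]
[[212.0, 311.0], [205.0, 283.0]] [[317.0, 224.0], [317.0, 232.0]]
[[213.0, 315.0], [208.0, 293.0]] [[317.0, 217.0], [316.0, 203.0]]
```

Horn seated in the cup, leaning about 19° by its tip position. Back for the dauber; I'll grip its head so that it can swing upright.

```bash
python3 -m handwheel '[[-0.02,-0.08,0,0],[-0.045,-0.19,0,0],[-0.07,-0.31,0,0],[-0.1,-0.43,0,0],[-0.13,-0.55,0,0],[-0.16,-0.67,0,0],[-0.185,-0.78,0,0],[-0.205,-0.868,0,0]]' 60 12
python3 -m handwheel '[[-0.025,-0.11,0,-0.005],[-0.055,-0.23,0,-0.0164],[-0.085,-0.35,0,-0.0164],[-0.115,-0.47,0,-0.0164],[-0.145,-0.59,0,-0.0164],[-0.17,-0.7,0,-0.0164],[-0.195,-0.81,0.05,-0.0164],[-0.205,-0.868,0.1,-0.0164],[-0.205,-0.868,0.2,-0.0164],[-0.205,-0.868,0.3,-0.0164],[-0.205,-0.868,0.3,-0.0164]]'
python3 - <<'E'
from h import *
o=robot.get_obs(); print(o["position"]); w=shot("wrist")
for m in outline(w,"dauber_mid",2):
    r=np.argwhere(m["mask"]); print(m["conf"],m["point"],r.min(0),r.max(0),[ (int(k),np.flatnonzero(m["mask"][k])[[0,-1]].tolist()) for k in range(r[:,0].min(),r[:,0].max(),12)])
t=np.radians(38); P=np.array([.4013,.2754,.0077])+np.outer([0,.1,.144,.168,.184],[np.sin(t),-np.sin(t)*.028,np.cos(t)]); print(P[3],proj(w,P).round(0).tolist())
E
```

```text
time: 23.2
position: [0.5283, 0.0102, 0.3059]
tool_rot: [0.998, -0.066, -0.002, -0.001]
ft_force: [0.4, -0.7, 0.1]
grip_width: 0.0525
grip_force: 0.0
time: 24.12
position: [0.4981, 0.2727, 0.2105]
tool_rot: [1.0, -0.014, -0.008, 0.003]
ft_force: [-1.2, 0.0, -0.2]
grip_width: 0.0521
grip_force: 0.0
[0.49808751 0.27273698 0.21051153]
0.74 [253.4, 316.6] [222 294] [306 344] [(222, [317, 320]), (234, [299, 340]), (246, [294, 344]), (258, [295, 343]), (270, [304, 334]), (282, [306, 331]), (294, [309, 330])]
[0.50473113 0.27250393 0.14008581] [[319.0, 300.0], [319.0, 275.0], [319.0, 257.0], [319.0, 246.0], [319.0, 236.0]]
```

```bash
python3 -m handwheel '[[0,0,0.05,0],[0,0,0.12,0],[0,0,0.19,0],[0,0,0.24,0],[0,0,0.265,0],[0,0,0.265,0],[0,0,0.265,0]]'
```

```text
time: 24.8
position: [0.5045, 0.2739, 0.1393]
tool_rot: [1.0, -0.015, 0.001, -0.0]
ft_force: [0.6, -0.1, 0.5]
grip_width: 0.0522
grip_force: 0.0
```

```bash
python3 -m handwheel '[[0,0,0.017,0],[0,0,0.034,0],[0,0,0.034,0]]'; python3 -m handwheel '[[0,0,0,0],[0,0,0,0],[0,0,0,0],[0,0,0,0],[0,0,0,0],[0,0,0,0],[0,0,0,0]]' 20 15
```

```text
time: 25.05
position: [0.5033, 0.2737, 0.1279]
tool_rot: [1.0, -0.015, -0.0, 0.0]
ft_force: [-1.1, 0.3, -1.0]
grip_width: 0.0522
grip_force: 0.0
time: 25.63
position: [0.5035, 0.2738, 0.1281]
tool_rot: [1.0, -0.015, 0.0, -0.0]
ft_force: [0.2, -0.0, 1.1]
grip_width: 0.0317
grip_force: 15.0
```

```bash
python3 -m handwheel '[[-0.027,0,-0.019,0],[-0.055,0,-0.036,0],[-0.084,0,-0.053,0],[-0.114,0,-0.066,0],[-0.145,0,-0.077,0],[-0.177,0,-0.087,0],[-0.21,0,-0.094,0],[-0.242,0,-0.1,0],[-0.242,0,-0.1,0],[-0.242,0,-0.14,0],[-0.242,0,-0.2,0],[-0.242,0,-0.28,0],[-0.242,0,-0.36,0],[-0.242,0,-0.44,0],[-0.242,0,-0.52,0],[-0.242,0,-0.55,0],[-0.242,0,-0.55,0]]'
python3 - <<'E'
from h import *
o=robot.get_obs(); print(o["position"],o["grip_width"]); d=shot("scene"); cv2.imwrite("pics/s11.png",d["frame"][:,:,::-1])
for m in outline(d,"dauber_mid",4):
    r=np.argwhere(m["mask"]); lo=r[r[:,0]>=r[:,0].max()-1].mean(0); print(m["conf"],m["point"],r.min(0),r.max(0),lo)
g=np.array(o["position"])+[0,0,.011]
for t in (0,5,10,15,20): print(t,proj(d,g+.167*np.array([-np.sin(np.radians(t)),0,-np.cos(np.radians(t))])).round(1))
E
```

```text
time: 27.05
position: [0.432, 0.2764, 0.2949]
tool_rot: [1.0, -0.015, 0.002, -0.001]
ft_force: [-0.0, 0.1, -1.5]
grip_width: 0.0313
grip_force: 15.0
[0.43204098 0.27643152 0.29489068] 0.031264072791719
0.91 [204.4, 350.3] [198 319] [214 378] [213.36363636 324.40909091]
0.79 [190.6, 423.0] [182 397] [200 448] [199.18181818 442.09090909]
0.66 [155.3, 400.2] [127 388] [189 414] [188.41666667 391.        ]
0 [[398.5 196.1]]
5 [[395.1 193.1]]
10 [[391.9 189.8]]
15 [[388.8 186.2]]
20 [[385.8 182.2]]
```

```bash
python3 -m handwheel '[[0.01,0.05,-0.03,0],[0.03,0.13,-0.07,0],[0.055,0.23,-0.12,0],[0.08,0.34,-0.17,0],[0.105,0.45,-0.22,0],[0.13,0.56,-0.25,0],[0.155,0.67,-0.25,0],[0.18,0.78,-0.25,0],[0.207,0.89,-0.25,0],[0.233,0.992,-0.25,0]]'
python3 -m handwheel '[[0.025,0.11,0,0.003],[0.05,0.22,0,0.006],[0.075,0.33,0,0.01],[0.1,0.44,0,0.014],[0.125,0.55,0,0.016],[0.15,0.66,0,0.016],[0.175,0.77,0,0.016],[0.2,0.87,0,0.016],[0.22,0.95,0,0.016],[0.23,0.985,0,0.016],[0.233,0.992,0,0.016],[0.233,0.992,0,0.016],[0.233,0.992,0,0.016]]'
python3 - <<'E'
from h import *
o=robot.get_obs(); print(o["position"],o["grip_width"]); d=shot("scene"); cv2.imwrite("pics/s12.png",d["frame"][:,:,::-1])
for m in outline(d,"dauber_mid",4):
    r=np.argwhere(m["mask"]); lo=r[r[:,0]>=r[:,0].max()-1].mean(0); print(m["conf"],m["point"],r.min(0),r.max(0),lo)
g=np.array(o["position"])+[0,0,.011]
for t in (0,5,10,15,20): print(t,proj(d,g+.167*np.array([-np.sin(np.radians(t))*.9917,np.sin(np.radians(t))*.1288,-np.cos(np.radians(t))])).round(1))
E
```

```text
time: 27.98
position: [0.4911, -0.0253, 0.3656]
tool_rot: [1.0, -0.015, -0.002, -0.001]
ft_force: [0.5, 0.3, -0.2]
grip_width: 0.0317
grip_force: 15.0
time: 29.07
position: [0.5528, -0.3214, 0.367]
tool_rot: [0.998, -0.064, -0.001, -0.001]
ft_force: [0.5, 0.1, -0.6]
grip_width: 0.0315
grip_force: 15.0
[ 0.55281641 -0.32135232  0.36702096] 0.0315291056035671
0.76 [228.1, 149.4] [196 131] [274 169] [273.35714286 161.64285714]
0.71 [204.1, 349.6] [198 317] [215 378] [214.16666667 322.        ]
0.7 [190.3, 418.4] [181 390] [199 446] [198.38461538 441.30769231]
0.57 [254.1, 275.1] [228 243] [276 324] [275.33333333 254.33333333]
0 [[167.3 285.7]]
5 [[166.3 280. ]]
10 [[165.2 274. ]]
15 [[164.  267.7]]
20 [[162.7 261.2]]
```

```bash
python3 -m handwheel '[[0.003,0.003,0.05,0],[0.003,0.003,0.13,0],[0.003,0.003,0.22,0],[0.003,0.003,0.31,0],[0.003,0.003,0.4,0],[0.003,0.003,0.47,0],[0.003,0.003,0.53,0],[0.003,0.003,0.58,0],[0.003,0.003,0.62,0],[0.003,0.003,0.645,0],[0.003,0.003,0.655,0],[0.003,0.003,0.655,0],[0.003,0.003,0.655,0]]'
```

```text
time: 30.25
position: [0.5545, -0.3243, 0.1723]
tool_rot: [0.998, -0.065, 0.001, 0.0]
ft_force: [-0.0, 0.3, 0.1]
grip_width: 0.0314
grip_force: 15.0
```

```bash
python3 -m handwheel '[[0,0,0.01,0],[0,0,0.018,0],[0,0,0.018,0]]'; python3 -m handwheel '[[0,0,0,0],[0,0,0,0],[0,0,0,0],[0,0,0,0],[0,0,0,0],[0,0,-0.04,0],[0,0,-0.12,0],[0,0,-0.22,0],[0,0,-0.34,0],[0,0,-0.45,0],[-0.05,0,-0.5,0],[-0.12,0,-0.5,0],[-0.2,0,-0.5,0],[-0.2,0,-0.5,0],[-0.2,0,-0.5,0]]' 53 15
python3 - <<'E'
from h import *
o=robot.get_obs(); print(o["position"],o["grip_width"])
d=shot("scene"); w=shot("wrist")
a=cv2.resize(d["frame"][190:470,120:400,::-1],(400,400)); b=w["frame"][:400,120:520,::-1]
cv2.imwrite("pics/f.png",np.hstack([a,b]))
E
```

```text
time: 30.5
position: [0.5539, -0.3241, 0.1661]
tool_rot: [0.998, -0.065, 0.0, -0.0]
ft_force: [-0.9, -0.1, -0.5]
grip_width: 0.0314
grip_force: 15.0
time: 31.75
position: [0.4939, -0.3163, 0.3174]
tool_rot: [0.998, -0.065, 0.001, 0.0]
ft_force: [0.5, -0.2, 0.3]
grip_width: 0.0457
grip_force: 0.0
[ 0.49388226 -0.31626649  0.31742337] 0.0456939321632115
```

View pics/f.png

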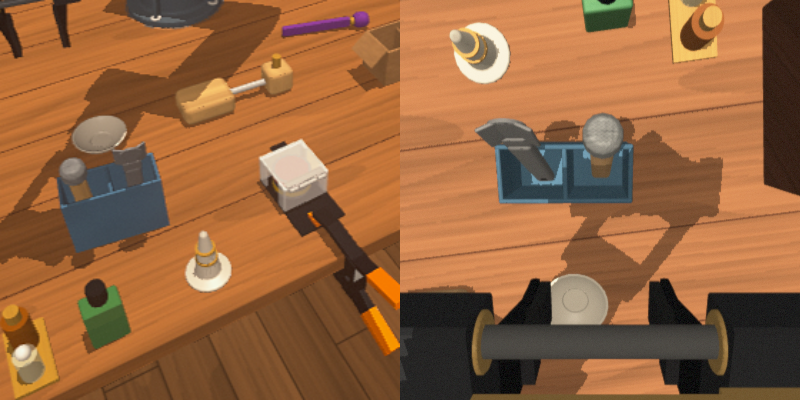

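The dauber stands well; the horn leans diagonally in its compartment and the box is shut. I'll check the horn's tilt against the 30° limit.

Run:
```python
from h import *
from scipy.optimize import least_squares
w=shot("wrist"); o=robot.get_obs(); print(o["time"])
for l in ("horn_mid","dauber_mid","cup"):
    for m in outline(w,l,2):
        r=np.argwhere(m["mask"]); print(l,m["conf"],np.round(m["point"]),r.min(0),r.max(0))
        if l!="cup" and len(r)>30:
            for k in range(r[:,0].min(),r[:,0].max()+1,8): c=np.flatnonzero(m["mask"][k]); print(k,c[[0,-1]] if len(c) else None,end=' ')
            print()
b=proj(w,np.array([[x*.9917+y*.1288+.5353,-x*.1288+y*.9917-.2876,.1] for x,y in((.029,.0675),(.029,-.0675),(-.029,-.0675),(-.029,.0675))])); print("cup rim pred",b.round(0).tolist())
for fp in ((268,178),(265,181),(268,172)):
  for tp in ((212,122),(220,128)):
    F=ray(w,fp,.009)[0]
    f=lambda p: np.linalg.norm(ray(w,tp,p[0])[0]-F)-.196
    z=least_squares(f,[.17]).x[0]; T=ray(w,tp,z)[0]; v=(T-F)/.196
    q=F-[.5353,-.2876,0]; print(fp,tp,"foot_c",np.round([q[0]*.9917-q[1]*.1288,q[0]*.1288+q[1]*.9917],3),"tilt",np.degrees(np.arccos(v[2])).round(1),"dir",v.round(2))
```

```text
31.9
horn_mid 0.82 [144. 240.] [119 195] [180 272]
119 [214 232] 127 [198 248] 135 [199 254] 143 [207 259] 151 [230 259] 159 [239 264] 167 [246 269] 175 [254 272] 
horn_mid 0.43 [143.  43.] [101   0] [189  89]
101 [40 43] 109 [16 69] 117 [ 0 71] 125 [ 0 74] 133 [ 4 78] 141 [ 6 80] 149 [ 9 82] 157 [12 86] 165 [16 88] 173 [18 88] 181 [22 70] 189 [49 56] 
dauber_mid 0.82 [140. 321.] [114 302] [177 343]
114 [316 325] 122 [306 339] 130 [302 342] 138 [302 343] 146 [303 341] 154 [308 335] 162 [310 331] 170 [311 330] 
cup 0.68 [181. 285.] [142 215] [203 353]
cup rim pred [[214.0, 145.0], [354.0, 144.0], [352.0, 204.0], [219.0, 204.0]]
(268, 178) (212, 122) foot_c [-0.014  0.029] tilt 18.7 dir [0.32 0.02 0.95]
(268, 178) (220, 128) foot_c [-0.014  0.029] tilt 17.2 dir [ 0.3  -0.    0.96]
(265, 181) (212, 122) foot_c [-0.018  0.033] tilt 19.7 dir [0.34 0.   0.94]
(265, 181) (220, 128) foot_c [-0.018  0.033] tilt 18.2 dir [ 0.31 -0.02  0.95]
(268, 172) (212, 122) foot_c [-0.007  0.029] tilt 16.5 dir [0.28 0.03 0.96]
(268, 172) (220, 128) foot_c [-0.007  0.029] tilt 15.0 dir [0.26 0.   0.97]
```

```bash
python3 -c "
from rig import job
print(job.hand_in())"
```

```text
the job is handed in; nothing more can be done
None
```

I handed the job in at about 32 s, with no verdict returned. The tins went down as one pile onto the box floor and the lid is shut. The horn (leaning about 18°) and the dauber stand handle down in separate cup compartments, and I saw nothing that was to be left alone being moved.

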